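Connect the air tube to the tester's quick coupling

ROBOT

A 6-joint arm with a two-finger parallel gripper is mounted at the origin on the work surface. World frame = base frame: x ahead of the robot, y to its left, z up, the work surface at z = 0. Lengths are in m, angles in rad, forces in N, time in s.
With the tool pointing down it reaches from about 0.275 to 1 m from the base axis. Payload 8.4 kg.
Tool frame: the origin (TCP) lies on the centre line of the jaws, within the pads' length; the fingertips stand 17 mm ahead of it and the grasp point (between the pads) lies 2 mm behind it (bot.tcp_to_tips is the y of the fingertips in the tool frame, in m); y points along the fingers, z is the direction in which the jaws open and shut, and the axes are right-handed (so a half turn about y gives the same grasp; the last joint's range is limited). The gripper opens to 85 mm and grips with 20 to 120 N. Pads are 22 mm wide; open, the fingers measure 114 mm over their backs; the gripper's body (76 mm by 85 mm) begins 54 mm behind the grasp point. The pads swing forward as they close: fully open they stand 13 mm farther back than shut.
Start: joints at [-1.268, 0.353, 1.633, -0, 1.155, -0.002], TCP at [0.188, -0.596, 0.248] pointing down, gripper open.
Joint ranges: [-2.63, 2.63], [-0.92, 2.1], [0.06, 2.66], [-1.3, 4.44], [0, 2.69], [-3.02, 3.02]. Speed limits (rad/s): [2.22, 2.22, 2.79, 3.14, 3.14, 3.14].

INTERFACE

Orientations are given as a unit quaternion [x, y, z, w].
In Python, from workcell import bot, hand, kinematics, get_obs, vision, hand_in gives the robot as it stands. The module is installed in compiled form; this text tells all that it offers. Calls block until the motion is done:
- bot.reach(position, orientation): joint-space move of the TCP to a pose.
- bot.servo_line(position, ori=None, velocity=0.15): straight line of the TCP; ori=None keeps the orientation; velocity is the mean speed in m/s.
- bot.goto_joints(angles): joint-space move.
- hand.move_gripper(opening, strength=None): finger opening in m; strength is the grip in N (None keeps the last); returns when the fingers have stopped.
- bot.dwell(seconds).
- kinematics.solve_ik(position, orientation): joint angles nearest the present ones, or None.
- get_obs(): the state.
- vision.read_camera(name): name is "scene" or "side" or "wrist"; returns a dict with "frame" (420x560x3 uint8, red, green, blue), "intrinsics" (3x3 intrinsics, pixels), "view" (4x4, takes a point from world to camera coordinates). Camera axes: x right, y down, z forward; pixel columns grow to the right and rows downward; lengths in m; the calibration is good to about 2 mm. A picture is of the moment at which its call begins. There is no depth.
A pose or a line that the arm cannot do raises bot.IKError and nothing moves.
- hand_in(): hands the job in, once; it reports no verdict.
The state is a dict: "time_s": time; "joint_pos": joint angles; "joint_vel": joint speeds; "joint_efforts": joint torques, N m; "position": TCP position; "orientation": TCP orientation; "wrist_force": force on the tool from outside, world axes, zero at the start; "ft_torque": the same for the moment, N m; "gripper_width": finger opening in m.
Only numpy, scipy, OpenCV 4.12 (cv2) and the standard library are available. Lean on these libraries where they do the work, as an engineer would, in place of code of your own. Each camera call takes 0.05 s, during which the arm holds its last target. There are 200 camera calls.

TASK

Take the black dust plug out of the brass quick coupling and put it in the open grey tray. Then take the air tube that fits the coupling (the thick steel tube with the round flange) from the rack and push it into the coupling past its grip, until it is locked fully home and stays in by itself; push firmly but do not ram it, for the coupling is on a sprung mount. Leave the other two tubes in the rack.

Things in the scene. Friction and masses are not known exactly. Their poses are not given: they have to be found in the camera images.
- coupling: Brass quick coupling, upright on a 92 mm square aluminium carriage: 34 mm across, 45 mm tall, open at the top. Origin on its vertical axis at its underside (top of the carriage, 60 mm above the table), z up. The mouth is 23 mm wide and narrows within 6 mm to an 18 mm bore.
- rim (a point): Centre of the coupling's mouth, at the height of its rim: 45 mm above the coupling's origin, about 105 mm above the table. Moves with the coupling. Nothing within 60 mm of it stands higher, but the plug.
- grip (a point): Inside the coupling on its axis, 25 mm below the rim: centre of the ring of sprung steel balls that grip the tube. Getting the nose past them takes some 11 to 18 N of push; then they snap into the tube's groove and hold it. A sprung valve below pushes back with up to 5 N, so a tube not past the balls is not held.
- airblock: Aluminium base plate, 110 x 110 x 12 mm, fixed; origin at the centre of its underside, below the coupling. Coupling and carriage stand on it on a soft sprung mount: pushed, they sink straight down about 1.5 mm per newton beyond the first 1.5 N (solid stop after 31 mm, at about 22 N) and come back when let go. A push of 20 N drives the tube home; over 32 N does damage.
- plug: Black plastic dust plug, sitting loosely in the coupling's mouth at the start. Origin at the foot of its stem, z up its axis: stem 14 mm diameter from 0 to 14 mm, flange 32 mm diameter from 14 to 19 mm (it rests on the coupling's rim), grip knob 16 mm diameter from 19 to 49 mm. 40 g.
- tray: Open grey sheet-metal tray, fixed, 130 x 130 mm outside, walls 28 mm high and 4 mm thick, empty. Origin at the centre of its underside; x and y along its sides.
- tube: The air tube: rigid steel, 140 g, nose down in one of the rack's holes. Origin at the nose's lowest point, z up. 11 mm nose, 16 mm lock ring with sloping foot 7 to 11 mm up, groove to 23 mm, round 32 mm flange 41.7 to 47.7 mm (rests on the rack; meets the coupling's rim when home; let go, locked, it stands under 3 mm above it; unlocked over 5 mm), then plain 16 mm tube to 135.7 mm, to grip.
- slim_tube: A different tube in the rack, to be left there: 10 mm diameter, round 32 mm flange at the same height, 92.7 mm long. Origin at its lower end, z up.
- square_tube: A different tube in the rack, to be left there: 16 mm diameter above a square 30 mm flange, 107.7 mm long. Origin at its lower end, z up.
- rack: Grey plastic tube rack, a fixed block 60 mm (its x) by 200 mm (its y) by 55 mm high, with three upright holes 20 mm wide and 50 mm deep in a row along its y, 68 mm apart. Origin at the centre of its underside. The tubes' origins are 13.3 mm above the table when they stand in it.

How it is judged:
On the way, in this order (a step that is already met when the one before it is completed fails the run):
1. the dust plug lies in the tray (x of plug in the frame of tray between -0.064 and 0.064 m and y of plug in the frame of tray between -0.064 and 0.064 m and z of plug in the frame of tray below 0.06 m and contact force between plug and the fingers below 0.1 N), for 0.2 s.
2. the tube is pushed home in the coupling, past the grip (z of tube in the frame of coupling between 0 and 0.0073 m and horizontal distance between tube and coupling below 0.005 m), for 0.1 s.
At the end, for the whole second after the job is handed in: The air tube stands locked in the coupling by itself, its flange within 4 mm of the coupling's rim, within 5 mm of its axis and 0.12 rad of upright, at rest; the dust plug lies at rest inside the tray (all of step 2 and angle between the z axis of tube and the z axis of coupling, either way round below 0.12 rad and linear speed of each of tube, plug below 0.02 m/s and x of plug in the frame of tray between -0.064 and 0.064 m and y of plug in the frame of tray between -0.064 and 0.064 m and z of plug in the frame of tray below 0.06 m); the robot touches nothing.
It fails at once if the tube is pressed on the coupling with more than 32 N (contact force between tube and coupling above 32 N).
It fails at once if one of the other two tubes leaves its place in the rack (distance of any of slim_tube, square_tube from where it was at the start of the episode above 0.02 m).
It also fails if it takes over 58 s, if anything falls off the work surface, if the arm or the gripper's body presses on something with over 40 N, if the wrist force passes 120 N, or if a joint passes its speed limit or range.

## Working session

There is one attempt and no reset: what is moved stays moved. The work goes in short steps, each a Python script; the robot and the scene stay as the last script left them, time stands still between calls to the robot, and variables do not carry over. Pictures are saved under pics/ and viewed, about 8 in all and at most 12, crops included, and the job is handed in when it is done.

```bash
mkdir -p pics; python3 - <<'E'
from workcell import bot,hand,kinematics,get_obs,vision,hand_in
import cv2,numpy as np
np.set_printoptions(precision=4,suppress=True)
for n in ["scene","side","wrist"]:
    c=vision.read_camera(n); cv2.imwrite(f"pics/{n}0.png",c["frame"][:,:,::-1])
    print(n,c["intrinsics"],c["view"])
o=get_obs(); print(o["time_s"],o["position"],o["orientation"],o["wrist_force"],bot.tcp_to_tips)
E
```

```text
scene [[478.9178   0.     280.8416]
 [  0.     478.9178 210.1421]
 [  0.       0.       1.    ]] [[-0.745   0.6669 -0.0154  0.4153]
 [ 0.5311  0.579  -0.6186 -0.2115]
 [-0.4036 -0.4691 -0.7856  1.2399]
 [ 0.      0.      0.      1.    ]]
side [[424.219    0.     269.9032]
 [  0.     424.219  211.4727]
 [  0.       0.       1.    ]] [[-0.9668 -0.2555  0.0005  0.5114]
 [-0.1626  0.6136 -0.7727  0.1566]
 [ 0.1971 -0.7471 -0.6348  0.7438]
 [ 0.      0.      0.      1.    ]]
wrist [[306.7892   0.     278.365 ]
 [  0.     306.7892 206.7046]
 [  0.       0.       1.    ]] [[ 0.3001 -0.9539  0.     -0.6267]
 [-0.9167 -0.2884  0.2767 -0.0364]
 [-0.2639 -0.0831 -0.961   0.3773]
 [ 0.      0.      0.      1.    ]]
0.15 [ 0.1875 -0.5959  0.2477] [-0.1074  0.6993 -0.6985  0.1073] [-0.3388 -0.0846  1.1252] 0.017
```

View pics/scene0.png

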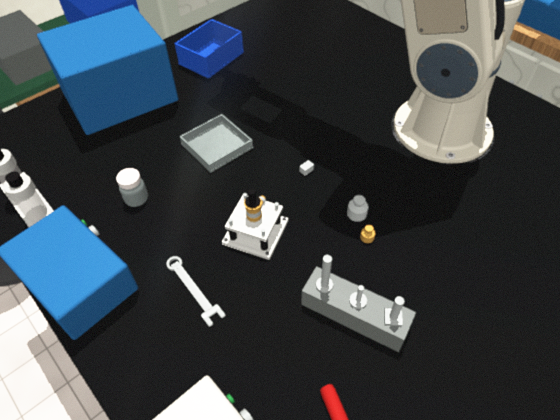

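View pics/side0.png

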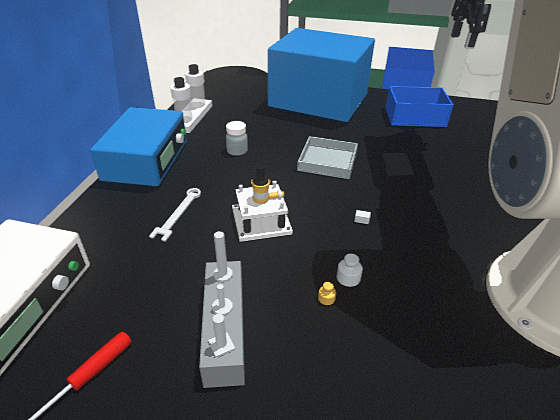

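Scene view: plug and coupling are near (254,200), the tall round-flange tube near (326,272), the tray near (216,142). Side view: coupling near (261,190), tube near (220,253), tray near (328,157). Next I'll enlarge the details for triangulation.

```bash
python3 - <<'E'
import cv2,numpy as np
s=cv2.imread("pics/scene0.png");d=cv2.imread("pics/side0.png")
def crop(im,x,y):
    c=cv2.resize(im[y:y+75,x:x+100],(400,300),interpolation=cv2.INTER_CUBIC)
    c=np.clip(c*1.0,0,255).astype(np.uint8)
    for i in range(0,100,10):
        cv2.line(c,(i*4,0),(i*4,5),(0,255,0)); cv2.putText(c,str(x+i),(i*4,14),0,.3,(0,255,0))
    for j in range(0,75,10):
        cv2.line(c,(0,j*4),(5,j*4),(0,255,0)); cv2.putText(c,str(y+j),(6,j*4+4),0,.3,(0,255,0))
    return c
cv2.imwrite("pics/c.png",np.vstack([np.hstack([crop(s,205,180),crop(s,290,250)]),np.hstack([crop(d,212,165),crop(d,175,225)])]))
E
```

```text
(no output)
```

View pics/c.png

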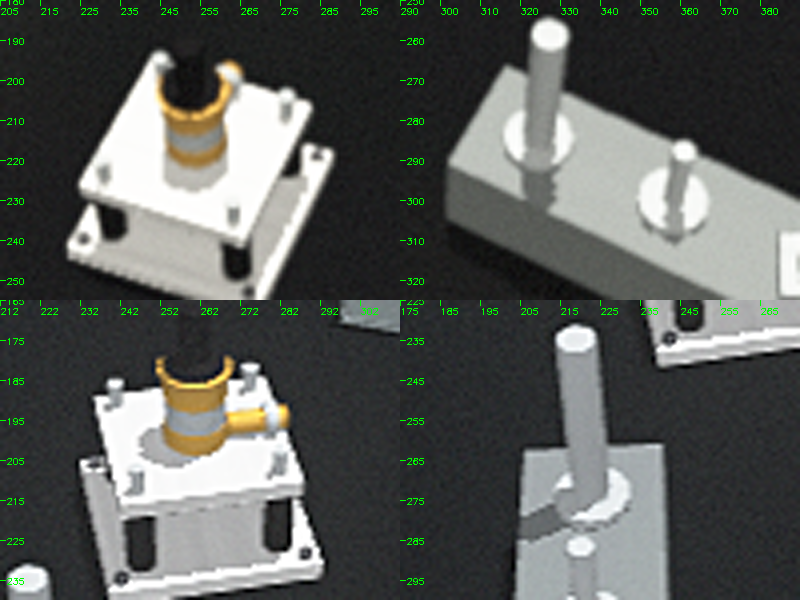

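The crops show the coupling rim centred on columns 253.5 (scene) and 260.75 (side). The tube top is at (327.5,258.5) in scene and (219,234.75) in side, and its flange is centred on columns 324.5 and 223. I'll fit positions to these.

```bash
cat > h.py <<'E'
from workcell import bot,hand,kinematics,get_obs,vision,hand_in
import cv2,numpy as np
from scipy.optimize import least_squares
from scipy.spatial.transform import Rotation
np.set_printoptions(precision=4,suppress=True)
K={"scene":(np.array([[478.9178,0,280.8416],[0,478.9178,210.1421],[0,0,1]]),np.array([[-.745,.6669,-.0154,.4153],[.5311,.579,-.6186,-.2115],[-.4036,-.4691,-.7856,1.2399]])),
"side":(np.array([[424.219,0,269.9032],[0,424.219,211.4727],[0,0,1]]),np.array([[-.9668,-.2555,.0005,.5114],[-.1626,.6136,-.7727,.1566],[.1971,-.7471,-.6348,.7438]]))}
def proj(n,P):
    k,v=K[n]; q=(np.c_[np.atleast_2d(P),np.ones(len(np.atleast_2d(P)))]@v.T)@k.T
    return q[:,:2]/q[:,2:]
def ray(n,uv,z):
    f=lambda p: proj(n,[p[0],p[1],z])[0]-uv
    return least_squares(f,[.5,0]).x
def circ(x,y,z,r):
    a=np.linspace(0,2*np.pi,72); return np.c_[x+r*np.cos(a),y+r*np.sin(a),z+0*a]
def down(t): # jaw direction at angle t in world xy
    c,s=np.cos(t),np.sin(t)
    return Rotation.from_matrix(np.array([[s,0,c],[-c,0,s],[0,-1,0]])).as_quat()
E
python3 - <<'E'
from h import *
# coupling: rim u-extents, base circle bottom
def fc(p):
    r=[]
    for n,(l,rr,b) in {"scene":(205+157/4,205+231/4,180+168/4),"side":(212+157/4,212+233/4,165+155/4)}.items():
        q=proj(n,circ(*p,.105,.017)); r+=[q[:,0].min()-l,q[:,0].max()-rr]
        r+=[proj(n,circ(*p,.060,.017))[:,1].max()-b]
    return r
s=least_squares(fc,[.5,-.1]); print("coupling",s.x,s.fun)
for n in K: print(n,"alone")
# carriage corners scene @ z .06
C=np.array([ray("scene",np.array(c),.06) for c in [(225,226.75),(265.75,240),(283,205.75),(243.75,193)]]); print("carriage",C,C.mean(0),np.linalg.norm(np.diff(C,axis=0),axis=1))
def ft(p):
    r=[]
    for n,(top,l,rr) in {"scene":((327.5,258.5),290+102/4,290+174/4),"side":((219,234.75),175+153/4,175+231/4)}.items():
        r+=list(proj(n,[*p,.149])[0]-top); q=proj(n,circ(*p,.061,.016)); r+=[q[:,0].min()-l,q[:,0].max()-rr]
    return r
s=least_squares(ft,[.5,-.1]); print("tube",s.x,s.fun)
print("slim",ray("scene",np.array([290+284/4,250+148/4]),.106), ray("side",np.array([175+181/4,225+247/4]),.106))
for n,c in {"scene":[(181,139),(222,117.5),(252,144),(211,162)],"side":[(310,138),(357,148),(353,170),(299,157)]}.items():
    C=np.array([ray(n,np.array(q),.028) for q in c]); print("tray",n,C.mean(0),C)
E
```

```text
coupling [ 0.5662 -0.0707] [ 0.5912 -0.9952  0.0376  1.0536 -0.8125  0.5762]
scene alone
side alone
carriage [[ 0.6296 -0.0894]
 [ 0.5895 -0.0081]
 [ 0.5052 -0.0501]
 [ 0.5441 -0.1338]] [ 0.5671 -0.0704] [0.0907 0.0941 0.0923]
tube [0.5732 0.1418] [ 0.1049 -0.2543  0.6311 -0.1926 -0.1151 -0.4678  0.0286 -0.3364]
slim [0.5509 0.2054] [0.5508 0.2066]
tray scene [ 0.4704 -0.3354] [[ 0.5328 -0.3988]
 [ 0.4089 -0.3933]
 [ 0.4144 -0.2652]
 [ 0.5253 -0.2844]]
tray side [ 0.4632 -0.3385] [[ 0.5243 -0.3993]
 [ 0.3982 -0.3798]
 [ 0.3971 -0.2757]
 [ 0.5333 -0.2994]]
```

```bash
python3 - <<'E'
from h import *
c=[.5665,-.0705]; q=None
for t in (.33,.33+np.pi):
    try: j=kinematics.solve_ik([*c,.21],down(t)); print(t,j)
    except Exception as e: print(e); j=None
    if j is not None and (q is None or abs(j[5])<abs(best[5])): q=down(t);best=j
hand.move_gripper(.06,30)
bot.reach([*c,.22],q)
w=vision.read_camera("wrist"); cv2.imwrite("pics/w1.png",w["frame"][:,:,::-1]); np.savez("w1.npz",K=w["intrinsics"],V=w["view"])
bot.servo_line([*c,.131],velocity=.1)
o=get_obs();print(o["time_s"],o["position"],o["wrist_force"])
hand.move_gripper(0.0,30)
o=get_obs();print(o["time_s"],o["gripper_width"],o["wrist_force"])
bot.servo_line([*c,.21],velocity=.1)
o=get_obs();print(o["time_s"],o["gripper_width"],o["wrist_force"],q)
s=vision.read_camera("side")["frame"][90:270,160:360,::-1]
v=w["frame"][:,:,::-1]
cv2.imwrite("pics/m1.png",np.vstack([v[:420],np.zeros((0,560,3),np.uint8)]))
cv2.imwrite("pics/s1.png",cv2.resize(s,None,fx=3,fy=3,interpolation=cv2.INTER_CUBIC))
E
```

```text
0.33 [-0.1264  0.3098  1.7885 -0.      1.0433 -0.4564]
3.471592653589793 [-0.1264  0.3098  1.7885 -0.      1.0433  2.6852]
3.925 [ 0.567  -0.0706  0.1316] [-0.6043  0.8995  0.6474]
4.3917 0.01459499098379696 [-0.2775  0.4703  0.796 ]
5.3333 0.014599711669696204 [-0.5366  0.4417  0.1727] [ 0.5753 -0.4111  0.4111 -0.5753]
```

View pics/s1.png

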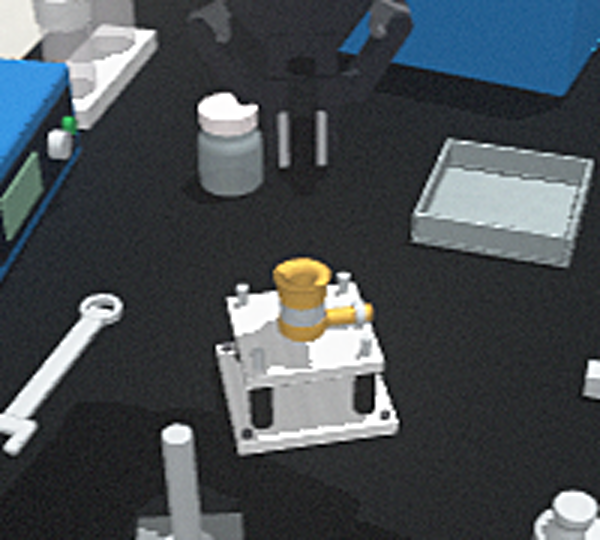

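View pics/w1.png

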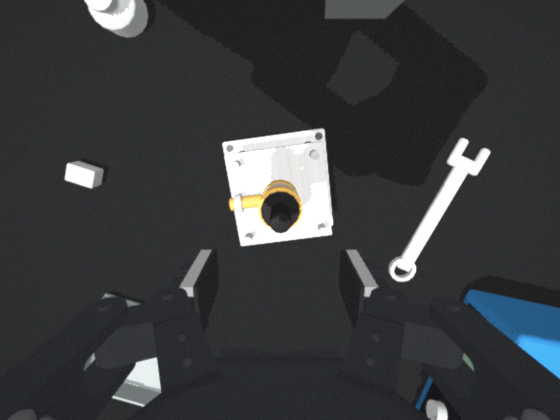

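The side view shows the plug out of the coupling and held between the pads. The open rim is centred near (260.7,181). I'll put the plug in the tray and then check the rim.

```bash
python3 - <<'E'
from h import *
print("rim side",ray("side",np.array([160+302/3,90+273/3]),.105))
t=[.467,-.337]; q=down(.33)
bot.reach([*t,.2],q)
bot.servo_line([*t,.05],velocity=.12)
o=get_obs();print(o["time_s"],o["gripper_width"],o["wrist_force"],o["position"])
hand.move_gripper(.05)
bot.dwell(.1)
bot.servo_line([*t,.2],velocity=.15)
c=[.5732,.1418]
bot.reach([*c,.23],q)
f=vision.read_camera("side")["frame"][:,:,::-1]; g=vision.read_camera("scene")["frame"][:,:,::-1]
w=vision.read_camera("wrist");cv2.imwrite("pics/w2.png",w["frame"][:,:,::-1]);np.savez("w2.npz",K=w["intrinsics"],V=w["view"])
R=lambda a,x,y:cv2.resize(a[y:y+75,x:x+100],(400,300),interpolation=cv2.INTER_CUBIC)
cv2.imwrite("pics/m2.png",np.vstack([np.hstack([R(f,280,120),R(g,170,105)]),np.hstack([R(f,212,165),R(g,205,170)])]))
o=get_obs();print(o["time_s"],o["wrist_force"],o["joint_pos"])
E
```

```text
rim side [ 0.5668 -0.0714]
7.8833 0.014848767052959127 [ 0.1197  0.0303 -0.7322] [ 0.4675 -0.3373  0.0507]
11.5083 [-0.1133  0.2861 -0.4802] [ 0.2384  0.3179  1.7277 -0.0001  1.0961 -0.0902]
```

View pics/m2.png

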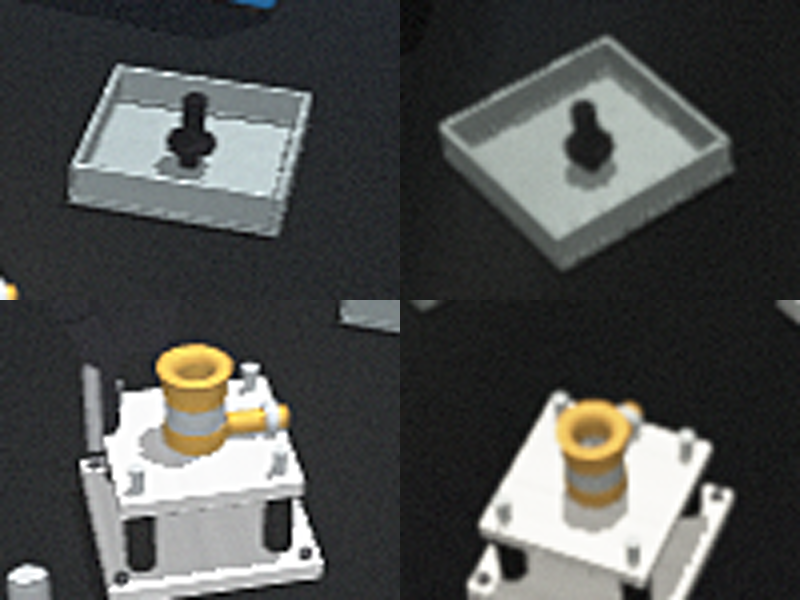

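View pics/w2.png

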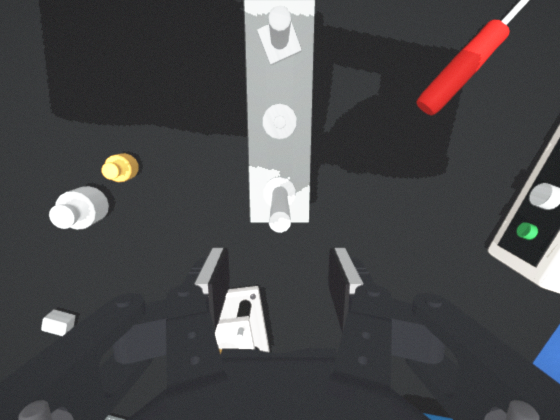

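The plug stands upright in the tray. The bare rim is centred at about (261,182) in side and (253.5,201.4) in scene. In the wrist view the tube top at (280,222) lies on the midline of the jaws.

```bash
python3 - <<'E'
from h import *
print("rim",ray("side",np.array([261,182.]),.105),ray("scene",np.array([253.5,201.4]),.105))
for i,uv,z in (("w2",(280,222),.149),("w2",(280,193),.061)):
    d=np.load(i+".npz");K["wrist"]=(d["K"],d["V"][:3]); print("tube wrist",ray("wrist",np.array(uv,float),z))
c=[.5732,.1418]
bot.servo_line([*c,.101],velocity=.1)
o=get_obs();print(o["time_s"],o["position"],o["wrist_force"])
hand.move_gripper(0.0,90)
o=get_obs();print(o["gripper_width"],o["wrist_force"])
bot.servo_line([*c,.2],velocity=.1)
o=get_obs();print(o["time_s"],o["position"],o["gripper_width"],o["wrist_force"])
bot.reach([.5665,-.0707,.22],down(.33))
f=vision.read_camera("side")["frame"][:,:,::-1]; g=vision.read_camera("scene")["frame"][:,:,::-1]
R=lambda a,x,y:cv2.resize(a[y:y+150,x:x+100],(400,600),interpolation=cv2.INTER_CUBIC)
cv2.imwrite("pics/m3.png",np.hstack([R(f,212,90),R(g,205,110)]))
o=get_obs();print(o["time_s"],o["position"],o["wrist_force"])
E
```

```text
rim [ 0.5653 -0.0683] [ 0.5652 -0.0713]
tube wrist [0.5745 0.1385]
tube wrist [0.575  0.1384]
12.95 [0.5737 0.1419 0.1017] [-1.2529  0.0369  0.3536]
0.013990274121492622 [-0.6111 -0.9524  5.8009]
14.5083 [0.5727 0.1417 0.1992] 0.014129897455330245 [ 0.2118  0.1843 -1.2136]
15.4667 [ 0.5666 -0.0692  0.2197] [-0.401  -0.6149 -1.68  ]
```

View pics/m3.png

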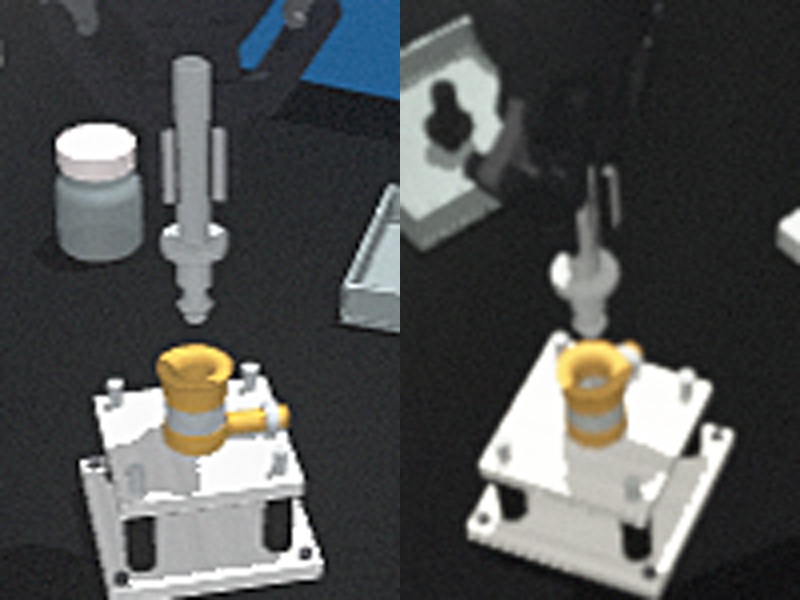

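The tube hangs straight, with its nose above the rim: side nose at column 260.5, scene nose at column 252.5 against the rim at 253.5. Next I'll measure the nose-to-rim offset, then make a guarded descent.

```bash
python3 - <<'E'
from h import *
print("nose",ray("side",np.array([260.6,169.5]),.1313),ray("scene",np.array([252.5,192.5]),.1313))
p=[.5665,-.0707]
bot.servo_line([*p,.198],velocity=.06); bot.dwell(.3)
fs=[]
for i in range(8): fs.append(get_obs()["wrist_force"]); bot.dwell(.03)
b=np.mean(fs,0); print("base",b,np.std(fs,0),get_obs()["position"])
z=.198; L=[]
while z>.122:
    F0=L[-1][2] if L else 0
    z-=.002 if F0<8 else .001
    bot.servo_line([*p,z],velocity=.03)
    F=np.mean([get_obs()["wrist_force"],(bot.dwell(.03),get_obs()["wrist_force"])[1]],0)-b
    o=get_obs(); L.append((z,o["position"][2],F[2],F[0],F[1]))
    if F[2]>19.5 or np.hypot(F[0],F[1])>8: break
for l in L: print("%.3f %.4f  %.1f  %.1f %.1f"%l)
o=get_obs();print(o["time_s"],o["position"],o["gripper_width"])
np.save("base.npy",b)
E
```

```text
nose [ 0.567  -0.0729] [ 0.5648 -0.0725]
base [-0.2042  0.1383 -1.3204] [0.5523 0.6468 0.2316] [ 0.5665 -0.0707  0.1981]
0.196 0.1958  0.5  0.4 0.5
0.194 0.1939  0.6  0.1 -0.2
0.192 0.1919  0.6  -0.4 -0.2
0.190 0.1899  -0.1  -0.1 0.5
0.188 0.1879  -0.3  0.5 0.1
0.186 0.1859  0.1  -0.4 -0.4
0.184 0.1839  0.4  0.4 -0.4
0.182 0.1819  0.6  -0.1 0.3
0.180 0.1799  0.1  0.9 -0.1
0.178 0.1779  -0.3  0.5 -0.6
0.176 0.1759  0.0  -0.0 -0.5
0.174 0.1739  -0.0  0.9 -0.3
0.172 0.1719  0.6  0.6 -0.2
0.170 0.1699  0.1  0.4 -0.6
0.168 0.1679  0.4  -0.1 -0.1
0.166 0.1659  0.5  0.0 0.0
0.164 0.1639  0.8  0.6 -0.0
0.162 0.1622  1.6  2.1 -0.6
0.160 0.1602  2.3  2.2 -0.8
0.158 0.1582  4.4  3.5 -0.0
0.156 0.1562  5.7  3.7 -0.5
0.154 0.1542  6.7  3.7 0.1
0.152 0.1523  7.7  2.8 -0.2
0.150 0.1505  8.9  2.9 -0.3
0.149 0.1495  9.3  2.4 -0.8
0.148 0.1486  9.6  2.4 0.2
0.147 0.1477  10.7  2.4 -1.1
0.146 0.1467  11.1  1.9 -0.6
0.145 0.1458  11.1  1.1 -0.7
0.144 0.1448  11.8  1.6 -0.2
0.143 0.1439  13.4  0.9 -0.1
0.142 0.1422  7.1  2.0 -0.7
0.140 0.1403  9.4  1.5 0.0
0.139 0.1394  9.9  2.1 -0.1
0.138 0.1385  10.2  2.0 -0.1
0.137 0.1375  10.2  1.5 -0.2
0.136 0.1366  11.7  1.1 -0.6
0.135 0.1356  11.8  1.1 -0.3
0.134 0.1347  12.3  0.7 -0.3
0.133 0.1338  13.7  0.9 0.2
0.132 0.1328  14.0  0.1 -0.0
0.131 0.1319  14.1  0.2 -0.5
0.130 0.1309  15.0  -0.4 -0.9
0.129 0.1300  15.7  -0.4 0.6
0.128 0.1290  16.2  -0.4 0.0
0.127 0.1281  17.4  -0.0 0.6
0.126 0.1272  17.7  -0.9 0.4
0.125 0.1262  18.3  -1.0 -0.0
0.124 0.1253  18.4  -0.8 -0.0
0.123 0.1243  19.1  -1.3 -0.4
0.122 0.1234  19.3  -1.6 0.2
31.0 [ 0.5666 -0.0708  0.1234] 0.013567147806903235
```

There is a clear snap, with force falling from 13.4 N to 7.1 N, and it then took up to 19 N with the tube seated. I'll let the mount come back up, check the lock with a light tug, release and look.

```bash
python3 - <<'E'
from h import *
b=np.load("base.npy");p=[.5665,-.0707]
def F():
    return np.mean([(bot.dwell(.02),get_obs()["wrist_force"])[1] for _ in range(5)],0)-b
bot.servo_line([*p,.145],velocity=.04)
z=.145
while True:
    f=F();print(z,f)
    if f[2]<1 or z>.156: break
    z+=.0015; bot.servo_line([*p,z],velocity=.03)
for z2 in (z+.0015,z+.003):
    bot.servo_line([*p,z2],velocity=.03); f=F();print("tug",z2,f)
    if f[2]<-3: break
bot.servo_line([*p,z],velocity=.03)
hand.move_gripper(.03); bot.dwell(.1); print("free",F())
bot.servo_line([*p,.26],velocity=.1); bot.dwell(.2)
f=vision.read_camera("side")["frame"][:,:,::-1]; g=vision.read_camera("scene")["frame"][:,:,::-1]
R=lambda a,x,y:cv2.resize(a[y:y+150,x:x+100],(400,600),interpolation=cv2.INTER_CUBIC)
cv2.imwrite("pics/m4.png",np.hstack([R(f,212,90),R(g,205,110)]))
o=get_obs();print(o["time_s"],o["position"],o["wrist_force"]-b)
E
```

```text
0.145 [ 2.6634 -0.1067  5.9548]
0.1465 [ 2.6602 -0.6942  4.798 ]
0.148 [ 2.2671 -0.7175  4.3183]
0.1495 [ 2.0838 -0.7547  3.6891]
0.151 [ 1.8824 -0.8213  2.8784]
0.1525 [ 1.7704 -1.203   2.827 ]
0.154 [ 1.6728 -0.5931  2.3089]
0.1555 [ 3.0205 -0.3919 -3.9896]
tug 0.157 [ 0.7103 -1.4058 -1.3329]
tug 0.1585 [0.4971 0.1271 3.7087]
free [ 0.2613 -0.3056  1.0249]
37.0333 [ 0.5664 -0.0707  0.2597] [ 1.7814 -0.2725  0.7909]
```

View pics/m4.png

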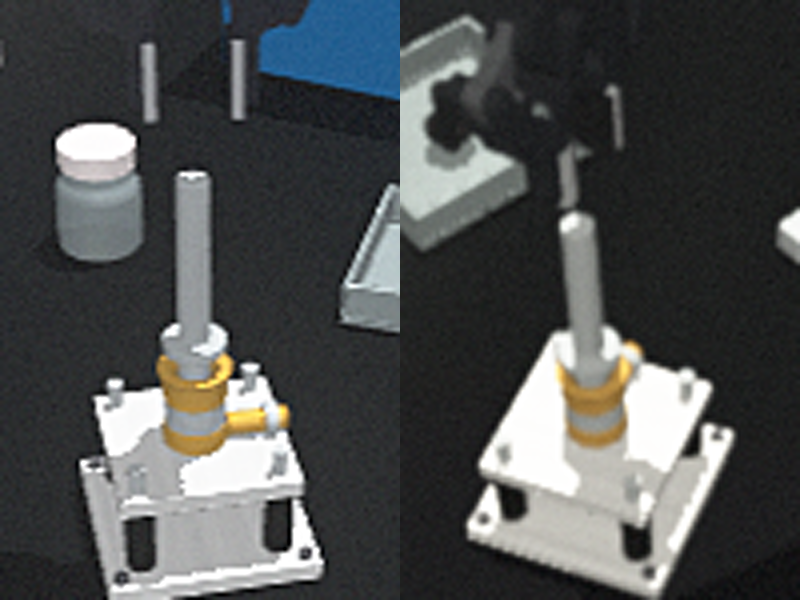

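The flange stands clearly above the rim, by about 9 mm (side flange centre near v=342 in the crop, rim near 368). It had locked, but my tug at z=0.1555–0.1585 pulled it out again. I'll work out the tube's current pose offline, then regrip, push again and release without a tug.

```bash
python3 - <<'E'
from h import *
top={"side":(212+193/4,90+176/4),"scene":(205+176/4,110+220/4)}
fl={"side":(212+195/4,90+342/4),"scene":(205+189/4,110+348/4)}
for nm,m in(("top",top),("flange top",fl)):
    s=least_squares(lambda p:np.concatenate([proj(n,p)[0]-m[n] for n in m]),[.566,-.07,.15]); print(nm,s.x,s.fun)
E
```

```text
top [ 0.5664 -0.073   0.2096] [ 0.1413 -0.1835  0.0025  0.2335]
flange top [ 0.5665 -0.0724  0.1181] [ 0.1596 -0.2036  0.0139  0.2614]
```

```bash
python3 - <<'E'
from h import *
b=np.load("base.npy");p=[.5665,-.0707]
def F(n=3): return np.mean([(bot.dwell(.01),get_obs()["wrist_force"])[1] for _ in range(n)],0)-b
hand.move_gripper(.05)
bot.servo_line([*p,.161],velocity=.12)
hand.move_gripper(0.,90)
print(get_obs()["time_s"],get_obs()["gripper_width"],F())
z=.161;f=F();L=[]
while z>.116 and get_obs()["time_s"]<50:
    z-=.003 if f[2]<15 else (.0015 if f[2]<18 else .0008)
    bot.servo_line([*p,z],velocity=.04); f=F()
    L.append((z,get_obs()["position"][2],*f))
    if f[2]>19.8 or np.hypot(f[0],f[1])>8: break
for l in L: print("%.4f %.4f  %.1f %.1f %.1f"%(l[0],l[1],l[4],l[2],l[3]))
bot.dwell(.15)
print(get_obs()["time_s"],F(6))
E
```

```text
38.7583 0.014022364176100923 [1.6505 0.5222 2.3736]
0.1580 0.1581  4.3 2.0 0.4
0.1550 0.1553  5.7 2.6 0.9
0.1520 0.1524  7.6 3.1 0.7
0.1490 0.1496  9.1 1.7 0.6
0.1460 0.1468  11.4 1.0 0.4
0.1430 0.1432  6.8 1.8 -0.4
0.1400 0.1403  9.0 0.4 -0.1
0.1370 0.1375  10.9 0.2 -0.1
0.1340 0.1347  12.7 -0.4 -0.1
0.1310 0.1319  14.8 -0.6 0.1
0.1280 0.1290  16.0 -1.5 0.4
0.1265 0.1276  17.4 -1.5 0.4
0.1250 0.1262  17.8 -2.7 -0.2
0.1235 0.1248  19.1 -2.3 0.8
0.1227 0.1241  18.7 -2.2 0.2
0.1219 0.1233  19.7 -2.5 0.0
0.1211 0.1226  20.6 -2.9 0.0
43.6333 [-2.4868  0.3666 20.2382]
```

It snapped again and is pushed home at 20 N. Now I'll go back to a light push and release there, with no tug.

```bash
python3 - <<'E'
from h import *
b=np.load("base.npy");p=[.5665,-.0707]
def F(n=4): return np.mean([(bot.dwell(.01),get_obs()["wrist_force"])[1] for _ in range(n)],0)-b
bot.servo_line([*p,.147],velocity=.04); z=.147
f=F();print(z,f)
while f[2]>3.5 and z<.151:
    z+=.001; bot.servo_line([*p,z],velocity=.03); f=F();print(z,f)
hand.move_gripper(.04); bot.dwell(.1); print("free",F())
bot.servo_line([*p,.26],velocity=.12)
f=vision.read_camera("side")["frame"][:,:,::-1]; g=vision.read_camera("scene")["frame"][:,:,::-1]
R=lambda a,x,y:cv2.resize(a[y:y+150,x:x+100],(400,600),interpolation=cv2.INTER_CUBIC)
cv2.imwrite("pics/m5.png",np.hstack([R(f,212,90),R(g,205,110)]))
o=get_obs();print(o["time_s"],o["position"],o["wrist_force"]-b)
E
```

```text
0.147 [ 1.4459 -0.74    4.7666]
0.148 [ 1.7638 -0.9519  4.0635]
0.149 [ 1.5764 -0.6146  4.0637]
0.15 [ 1.2942 -1.6913  3.0427]
free [-0.0151  0.1011  1.6293]
47.0333 [ 0.566  -0.0706  0.2591] [ 0.4518 -0.9925  1.4471]
```

View pics/m5.png

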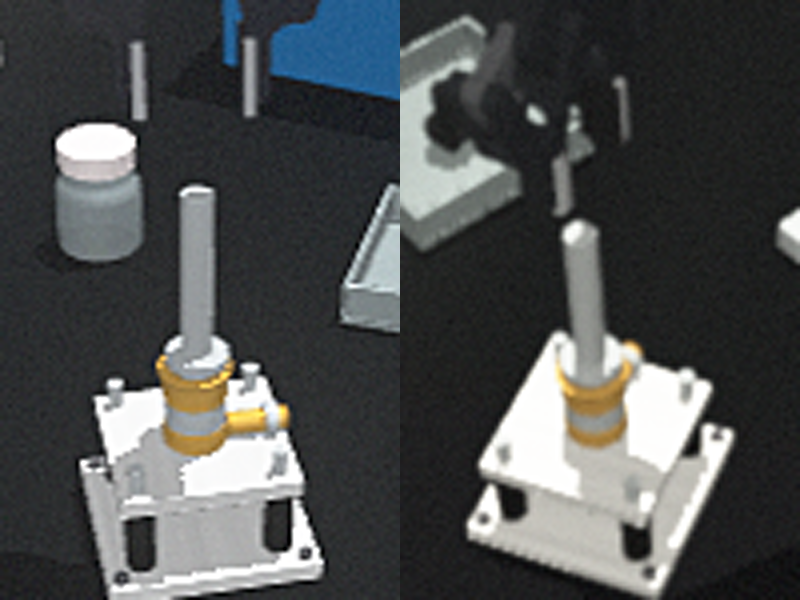

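The flange is now down at the rim, and the tube top is about 14 crop px lower than before. A quick numeric check follows.

```bash
python3 - <<'E'
from h import *
top={"side":(212+197/4,90+190/4),"scene":(205+180/4,110+231/4)}
fl={"side":(212+197/4,90+356/4),"scene":(205+190/4,110+357/4)}
for nm,m in(("top",top),("flange top",fl)):
    s=least_squares(lambda p:np.concatenate([proj(n,p)[0]-m[n] for n in m]),[.566,-.07,.15]); print(nm,s.x,s.fun)
E
```

```text
top [ 0.5649 -0.0727  0.2022] [-0.048   0.0622 -0.0011 -0.0793]
flange top [ 0.5657 -0.0734  0.1093] [ 0.2077 -0.2647  0.0192  0.3402]
```

```bash
python3 -c "
from h import *
print(get_obs()['time_s']); hand_in()"
```

```text
47.0333
the job is handed in; nothing more can be done
```

The plug is in the tray and the air tube is locked in the coupling. I handed in at 47.0 s of the 58 s allowed; the interface gave no verdict.

- **Plug:** it was released standing upright in the tray, and later pictures still show it there.
- **First push:** the tube snapped past the grip (force fell from 13.4 N to 7.1 N) and was pressed to 19 N. My check tug afterwards pulled it out again, and the picture showed the flange about 8 mm above the rim.
- **Second push:** I regripped the tube and it snapped again (11.4 N down to 6.8 N). I pressed it to about 20 N, then released it while still pushing lightly (about 3 N), with no tug.
- **Last checks:** the tube's top was at 0.202 m, 7.4 mm lower than when unlocked. A locked tube should be at 0.199–0.202 m, so it is near the top of that range. The flange sat at the rim and the gripper was clear above.
- **Measurement disagreement:** the height from the flange alone put its underside 1–2 mm below the rim, which is impossible but within the error of the pictures.
- **Other tubes:** I never touched them, but I took no last picture of the rack.

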